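# Load the soap dispenser in order and dispense the first box

## Robot

A 6-joint arm with a two-finger parallel gripper is mounted at the origin on a cart in front of the work surface, level with it; the furniture and walls round the work are solid. World frame = base frame: x ahead of the robot, y to its left, z up, the work surface at z = 0. Lengths are in mm, angles in rad, forces in N, time in s.
With the tool pointing down it reaches from about 325 to 750 mm from the base axis. Payload 7.6 kg.
Tool frame: the origin (TCP) lies midway between the tips of the shut fingers; the grasp point (between the pads) lies 19 mm behind it; z points along the fingers, y is the line along which they close (so a half turn about z gives the same grasp; the last joint's range is limited). The gripper opens to 85 mm and grips with 20 to 120 N. Pads are 22 mm wide; open, the fingers measure 114 mm over their backs; the gripper's body (76 mm by 85 mm) begins 54 mm behind the grasp point. The pads swing forward as they close: fully open they stand 13 mm farther back than shut.
Start: joints at [-1.338, 0.052, 1.401, -0, 1.689, -0.07], TCP at [156.576, -501.128, 231.323] pointing down, gripper open.
Joint ranges: [-2.9, 2.9], [-0.91, 2.17], [0.12, 2.37], [-1.06, 4.2], [0.26, 2.73], [-2.93, 2.93]. Speed limits (rad/s): [2.57, 2.57, 3.01, 3.14, 3.14, 3.14].

## Interface

Orientations are given as a unit quaternion [w, x, y, z].
In Python, from workcell import state, grab_frame, get_calibration, close_job gives the robot as it stands. The module is installed in compiled form; this text tells all that it offers.
- The arm moves only by the shell command python3 -m creep 'ROWS'. ROWS is JSON, a list of rows, each an object of numbers: "fingers": the opening, from -1 (shut) to 1 (fully open); "x", "y", "z": the shift along the tool's x, y, z in units of 25 mm (1.0 is 25 mm); "wx", "wy", "wz": the turn, a rotation vector about the tool's x, y, z in units of 8 degrees (1.0 is 8 degrees). A call has 1 to 20 rows; each row shifts and turns the commanded pose from where the row before left it, along the tool's axes as they then stand; what a row does not reach is not made up. A row lasts 1/10 s, in which the tool goes at most 50 mm and 8.59 degrees, less where a joint would pass 70% of its speed; a pose out of reach is approached as far as the arm can. A call is refused whole if a number of a shift passes 1 or a number of a turn 1, either way. A call with a gripper value outside its range is refused whole. The fingers move at their own pace and stop on an object; the grip force is fixed at half the most. Time passes only in rows, so rows that do not move let the fingers close. It gives the time, the measured TCP pose, the force, the opening and the grip force at its end, in the units of the state.
- state(): the state, without advancing time (a new reading comes with each control period).
- grab_frame(name): name is "side" or "top" or "wrist"; returns the picture (480x640x3 uint8, red, green, blue); there is no depth.
- get_calibration(name): a dict with "fx", "fy", "cx", "cy" (pixels), "rvec" (rotation vector, rad) and "tvec" (3), from world to camera coordinates, as OpenCV has them. Camera axes: x right, y down, z forward; pixel columns grow to the right and rows downward; lengths in mm; the calibration is good to about 2 mm. A picture is of the moment at which its call begins: read the wrist's pose just before it. get_calibration takes no time and is no camera call; for the wrist camera it gives the pose at the moment of the call.
- close_job(): hands the job in; it is judged then, once.
The state is a dict: "time": time; "joint_positions": joint angles; "dq": joint speeds; "effort": joint torques, N m; "position": TCP position; "eef_rot": TCP orientation; "contact_force": force on the tool from outside, world axes, zero at the start; "torque": the same for the moment, N m; "width": finger opening in mm; "grasp_force": force on a finger pad.
Only numpy, scipy, OpenCV 4.12 (cv2) and the standard library are available. Lean on these libraries where they do the work, as an engineer would, in place of code of your own. Each camera call takes 0.05 s, during which the arm holds its last target. There are 200 camera calls.

## Task

Move the three soap boxes from the stock tray into the upright chute of the wooden dispenser, one at a time and lying flat on top of one another, starting with the box nearest the robot base, then the middle one, then the farthest, so that they will come out in that order. Then push the paddle behind the chute all the way forward, towards its landing, and let it spring fully back, so that the first box is pushed out onto the landing in front and the other two come down in the chute. Leave the other things on the table where they are.

Things in the scene. Friction and masses are not known exactly. Their poses are not given: they have to be found in the camera images.
- soap_near: the soap box that starts nearest the robot in the stock tray: printed card box 56 (its x) x 85 (its y) x 30 (z) mm, about 0.12 kg; origin at the centre of its underside. The three boxes are alike in size and are told apart by their place in the row
- soap_mid: the soap box that starts in the middle of the row; same size, origin and axes
- soap_far: the soap box that starts farthest from the robot; same size, origin and axes
- stock_tray: fixed low wooden tray with the boxes in a row along its x (near to far), flat, at x = -65, 38 and 141 mm from this origin (on the tray's underside), each turned a little (up to 8 degrees). Inner floor 5 mm above the table, rim 16 mm high, 124 mm wide outside; no walls between the boxes
- chute_floor (a point): middle of the chute's floor, 12 mm above the table, on the fixed wooden dispenser. Its -x points out to the landing in front (roughly towards the robot), y across, z up. The chute is an upright shaft 66 mm (x) by 93 mm (y) inside: a box goes in flat, 56 mm side along x. A box let go inside the shaft falls flat to the floor or onto the box below
- chute_mouth (a point): middle of the chute's open top, 115 mm above its floor; axes as chute_floor. The mouth flares out over its last 16 mm. Walls at +-y are closed, 8 mm thick. Front and rear have only corner posts, leaving an open slot 51 mm wide in the middle for a finger, down to below the lowest box's top. Front posts end 38 mm above the floor, so only the lowest box can leave
- landing (a point): middle of the landing, level with the chute's floor, 76 mm in front (-x) of the chute's middle; side rails and a front lip 14 mm high, the lip's inner face 34 mm further in front
- paddle (a point): middle of the top edge of the pusher's paddle, on its rear face: an upright board 8 mm thick (x), 50 mm wide (y), top 114 mm above the table, free from 25 mm above the table up, 134 mm behind the chute's middle when at rest; axes as for chute_floor. Push it along -x from behind
- pusher (a joint): travel of the pusher, a flat plate 12 mm thick that carries the paddle and slides on the floor: 0 at rest, 0.080 m fully forward. A spring (5 N at rest, 9 N at full travel) brings it back when let go; pushing takes about 10 to 18 N when loaded. The plate holds up the upper boxes until it has gone back
- balm_tin: bystander: round flat tin, 57 mm across, 20 mm high, origin at the centre of its underside
- matchbox: bystander: matchbox 36x57x16 mm, origin at the centre of its underside
- bell: bystander: brass counter bell 72 mm across, 51 mm high, origin at the centre of its underside
- house: bystander: ceramic house ornament 40x48x87 mm, origin at the centre of its underside
- tape: bystander: roll of tape lying flat, 93 mm across, 48 mm high, origin at the centre of its underside
There are look-alikes about, which are no part of the job. Leave any turquoise look-alike of the soap_far alone.

How it is judged:
By the outcome, as a careful person would: the job done as asked, in the order asked, and still so for the second after the job is handed in, with the robot touching nothing.
It also fails if it takes over 69 s, if anything falls off the work surface, if the arm or the gripper's body presses on something with over 40 N, if the wrist force passes 120 N, or if a joint passes its speed limit or range.

## Working session

There is one attempt and no reset: what is moved stays moved. The work goes in short steps, Python scripts to look and compute and a shell command to move; the robot and the scene stay as the last step left them, time stands still between calls to the robot, and variables do not carry over. Pictures are saved under pics/ and viewed, at most 10 in all, crops included, and the job is handed in when it is done.

```bash
mkdir -p pics
python3 - <<'E'
from workcell import *
import cv2
for n in("top","side"):
    im=grab_frame(n); cv2.imwrite(f"pics/{n}0.png",im[:,:,::-1])
    c=get_calibration(n); R=cv2.Rodrigues(c['rvec'])[0]
    import numpy as np
    print(n,c,-R.T@np.array(c['tvec']).ravel())
print(state())
E
```

```text
top {'fx': 440.11604505406314, 'fy': 440.11604505406314, 'cx': 323.38136549974604, 'cy': 244.5085322438609, 'rvec': array([ 2.17767886, -2.14775818,  0.13043962]), 'tvec': array([ -13.89537356,  577.82566883, 1081.18037676])} [ 447.81608278   -2.88455077 1141.26203276]
side {'fx': 570.2409222902318, 'fy': 570.2409222902318, 'cx': 307.4437908931388, 'cy': 243.51943742995275, 'rvec': array([ 0.04016431,  2.7673242 , -1.47740111]), 'tvec': array([ 530.90322685,   69.93539326, 1750.84571517])} [ 557.08734433 1402.49944782 1036.75402266]
{'time': 0.1, 'joint_positions': array([-1.33828101e+00,  5.27773246e-02,  1.40159583e+00, -2.08225211e-06,
        1.68861993e+00, -7.02553358e-02]), 'dq': array([-5.63811687e-04, -1.26609789e-03, -2.52293151e-03,  8.89555058e-04,
        2.72121007e-05,  1.00855016e-03]), 'effort': array([ 4.79072478e-04, -3.82582819e+01, -3.60986102e+01, -1.11736076e-04,
        4.83058509e-03,  2.07628040e-05]), 'position': array([ 156.51964814, -500.84766218,  230.56861369]), 'eef_rot': array([-6.97829408e-04,  9.88562884e-01,  1.50807604e-01, -5.77768426e-05]), 'contact_force': array([-0.08445808, -0.27077958,  0.3915747 ]), 'torque': array([-0.00398624, -0.04195289, -0.03566538]), 'grasp_force': 0.0, 'width': 85.24322375262801}
```

View pics/top0.png

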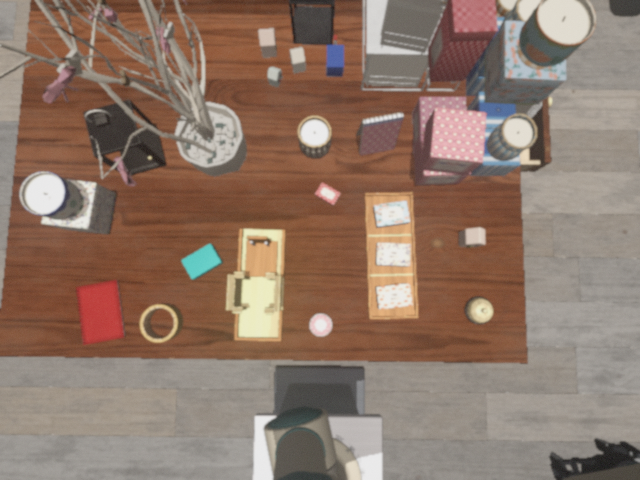

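View pics/side0.png

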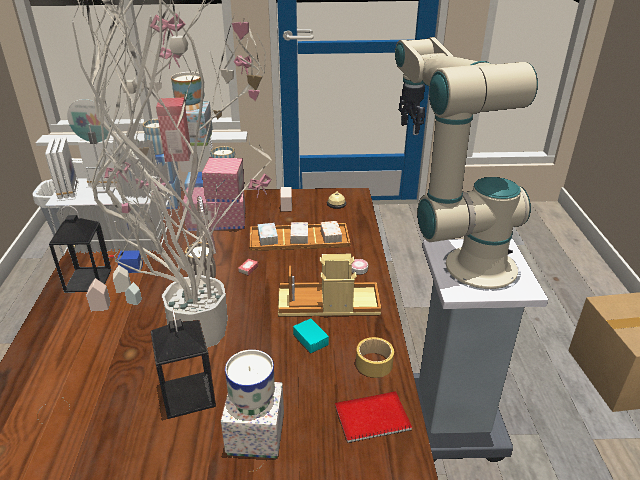

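Top view: the candidates for soap boxes are white boxes in the tray at (394,297) near, (393,254) mid, (392,213) far, the turquoise look-alike at (201,261), and a pale block at (473,237). I choose the three in the tray. The dispenser is around (258,285), with its paddle at (260,240) and its landing at the bottom. Next: one close crop and mask measurement.

```bash
cat > h.py <<'E'
import numpy as np,cv2
from workcell import *
def ray(c,uv,z):
    K=np.array([[c['fx'],0,c['cx']],[0,c['fy'],c['cy']],[0,0,1]]);R=cv2.Rodrigues(np.array(c['rvec']))[0];t=np.array(c['tvec']).ravel()
    o=-R.T@t; uv=np.atleast_2d(uv).astype(float)
    d=(R.T@np.linalg.inv(K)@np.c_[uv,np.ones(len(uv))].T).T
    return o+d*((z-o[2])/d[:,2:])
def proj(c,P):
    K=np.array([[c['fx'],0,c['cx']],[0,c['fy'],c['cy']],[0,0,1]])
    return cv2.projectPoints(np.atleast_2d(P).astype(float),np.array(c['rvec']),np.array(c['tvec']),K,None)[0][:,0]
E
python3 - <<'E'
from h import *
im=cv2.imread('pics/top0.png'); c=get_calibration('top')
hsv=cv2.cvtColor(im,cv2.COLOR_BGR2HSV)
m=((hsv[...,1]<75)&(hsv[...,2]>100)).astype(np.uint8); m[:, :366]=0;m[:,418:]=0;m[:193]=0;m[320:]=0
m=cv2.morphologyEx(m,cv2.MORPH_CLOSE,np.ones((5,5)))
for k in cv2.findContours(m,0,1)[0]:
    if cv2.contourArea(k)<200: continue
    P=ray(c,k[:,0],35)[:,:2].astype(np.float32)
    print('box',cv2.minAreaRect(P),P.min(0),P.max(0))
for uv in [(365,193),(413,192),(369,319),(418,317)]: print('tray',ray(c,uv,16)[0])
a=cv2.resize(im[215:350,215:300],None,fx=4.4,fy=4.4,interpolation=cv2.INTER_CUBIC)
b=cv2.resize(im[185:330,355:430],None,fx=4.1,fy=4.1,interpolation=cv2.INTER_CUBIC)
o=np.zeros((600,700,3),np.uint8);o[:a.shape[0],:a.shape[1]]=a;o[:b.shape[0],385:385+b.shape[1]]=b[:600,:315]
cv2.imwrite('pics/c1.png',o)
E
```

```text
box ((451.4756164550781, -183.8338623046875), (59.600563049316406, 88.14892578125), 7.863925457000732) [ 418.17838 -229.0209 ] [ 483.65588 -139.07932]
box ((556.4742431640625, -181.4493865966797), (88.49657440185547, 60.24205780029297), 87.92865753173828) [ 525.9515  -225.29863] [ 586.6784  -136.58832]
box ((660.642333984375, -178.63291931152344), (61.07299041748047, 89.87712097167969), 9.017848014831543) [ 624.63196 -225.90208] [ 695.6799  -131.48431]
tray [ 717.0096984  -112.77948832   16.        ]
tray [ 721.51101693 -238.25056589   16.        ]
tray [ 392.29646842 -123.71049349   16.        ]
tray [ 398.94373108 -247.61001785   16.        ]
```

View pics/c1.png

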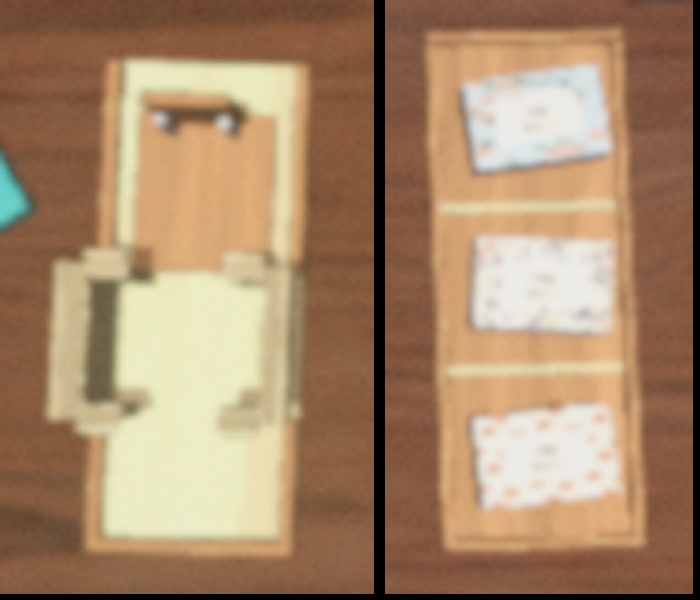

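The crop shows the three boxes in the tray rotated a few degrees (orange-dotted near, plain mid, blue far), all clear of the rims. The dispenser's chute posts are around crop (172,341), the paddle at (190,105), and the landing lip's inner edge at row 537.

Run:
```python
from h import *
from scipy.spatial.transform import Rotation as Ro
c=get_calibration('top')
def p(x,y,z): return ray(c,(215+x/4.4-.4,215+y/4.4-.4),z)[0].round(1)
for n,x,y,z in [('lipL',104,537,12),('lipR',278,537,12),('outBL',85,552,26),('outBR',290,553,26),('outTL',108,60,26),('outTR',308,65,26),('padL',141,98,114),('padR',243,105,114),('postRL',105,262,127),('postRR',245,265,127),('postFL',100,418,127),('postFR',240,420,127)]: print(n,p(x,y,z))
s=state();q=s['eef_rot'];R=Ro.from_quat([q[1],q[2],q[3],q[0]]).as_matrix();print(R.round(3))
w=get_calibration('wrist');Rw=cv2.Rodrigues(w['rvec'])[0];o=-Rw.T@np.array(w['tvec']).ravel()
print('cam in tool',R.T@(o-s['position']),'\n',(R.T@Rw.T).round(3),w['fx'])
```

```text
lipL [343.8 205.4  12. ]
lipR [345.1 105.8  12. ]
outBL [336.6 213.2  26. ]
outBR [337.6  97.4  26. ]
outTL [617.8 210.3  26. ]
outTR [616.5  93.9  26. ]
padL [584.1 175.1 114. ]
padR [581.1 120.5 114. ]
postRL [495.6 188.7 127. ]
postRR [495.1 115.5 127. ]
postFL [414.9 188.4 127. ]
postFR [414.9 115.9 127. ]
[[ 0.955  0.298 -0.   ]
 [ 0.298 -0.955  0.001]
 [ 0.    -0.001 -1.   ]]
cam in tool [  73.49055517    0.46546719 -142.66731782] 
 [[ 0.001 -0.956 -0.292]
 [ 1.     0.001 -0.   ]
 [ 0.    -0.292  0.956]] 340.04317667370924
```

```bash
python3 -m creep '[{"wz":-1},{"wz":-1},{"wz":-1},{"wz":-1},{"wz":-1},{"wz":-1},{"wz":-1},{"wz":-1},{"wz":-1},{"wz":-0.08}]' && python3 -m creep '[{"y":1,"x":0.615},{"y":1,"x":0.615},{"y":1,"x":0.615},{"y":1,"x":0.615},{"y":1,"x":0.615},{"y":1,"x":0.615},{"y":1,"x":0.615},{"y":1,"x":0.615},{"y":1,"x":0.615},{"y":1,"x":0.615},{"y":1,"x":0.615},{"y":1,"x":0.615},{"y":1,"x":0.615},{"y":1,"x":0.615},{"y":1,"x":0.615},{"y":1,"x":0.615},{},{}]'
cat >> h.py <<'E'
from scipy.spatial.transform import Rotation as Ro
def pose():
    s=state();q=s['eef_rot'];R=Ro.from_quat([q[1],q[2],q[3],q[0]]).as_matrix()
    return s['position'],np.degrees(np.arctan2(R[1,0],R[0,0])),R
def shot(f):
    c=get_calibration('wrist');p=pose();im=grab_frame('wrist')[:,:,::-1].copy();cv2.imwrite(f,im);np.savez(f+'.npz',**c);return im,c
E
python3 - <<'E'
from h import *
print(pose()); im,c=shot('pics/w1.png')
E
```

```text
(array([ 156.51964814, -500.84766218,  230.56861369]), np.float64(17.34746301243571), array([[ 9.54514126e-01,  2.98165520e-01, -3.24708046e-04],
       [ 2.98165681e-01, -9.54513159e-01,  1.36227013e-03],
       [ 9.62438778e-05, -1.39712288e-03, -9.99999019e-01]]))validation failed for argument at $[0]...
```

View pics/w1.png

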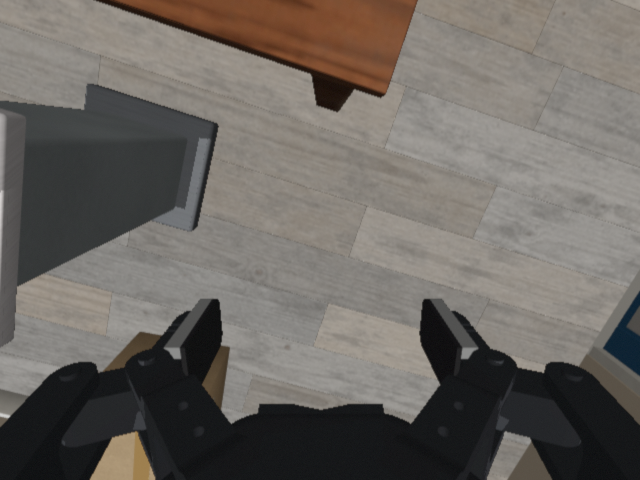

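The move was refused, so the picture shows only the floor past the cart and the table edge (row ~50), with the fingers at the bottom. The rows probably need every field; I'll test that with one row.

```bash
python3 -m creep '[{"fingers":1,"wz":-1}]'; python3 -m creep '[{"fingers":1,"x":0,"y":0,"z":0,"wx":0,"wy":0,"wz":-1}]'
```

```text
time: 0.25
position: [156.5, -501.0, 230.9]
eef_rot: [-0.0, 0.975, 0.22, -0.0]
contact_force: [0.6, 0.3, -0.8]
width: 85.5
grasp_force: 0.0validation failed for argument at $[0]...
```

```bash
python3 -m creep '[{"fingers":1,"wz":-1},{"fingers":1,"wz":-1},{"fingers":1,"wz":-1},{"fingers":1,"wz":-1},{"fingers":1,"wz":-1},{"fingers":1,"wz":-1},{"fingers":1,"wz":-1},{"fingers":1,"wz":-1},{"fingers":1,"wz":-0.08}]' && python3 -m creep '[{"fingers":1,"y":1,"x":0.615},{"fingers":1,"y":1,"x":0.615},{"fingers":1,"y":1,"x":0.615},{"fingers":1,"y":1,"x":0.615},{"fingers":1,"y":1,"x":0.615},{"fingers":1,"y":1,"x":0.615},{"fingers":1,"y":1,"x":0.615},{"fingers":1,"y":1,"x":0.615},{"fingers":1,"y":1,"x":0.615},{"fingers":1,"y":1,"x":0.615},{"fingers":1,"y":1,"x":0.615},{"fingers":1,"y":1,"x":0.615},{"fingers":1,"y":1,"x":0.615},{"fingers":1,"y":1,"x":0.615},{"fingers":1,"y":1,"x":0.615},{"fingers":1,"y":1,"x":0.615},{"fingers":1},{"fingers":1}]'
python3 - <<'E'
from h import *
print(pose()[:2]); im,c=shot('pics/w2.png')
E
```

```text
(array([ 156.5467031 , -500.96826908,  230.8778823 ]), np.float64(25.449247103564616))validation failed for argument at $[0]...
```

View pics/w2.png

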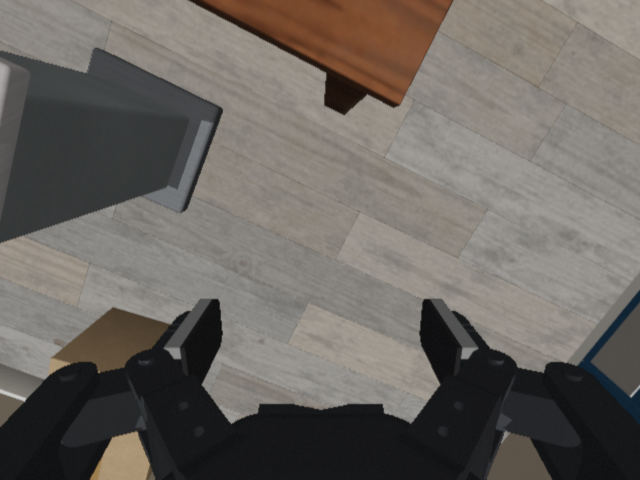

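The move was refused again and the view is unchanged, so I'll probe the validator with tiny calls and no more pictures until something moves.

```bash
python3 -m creep --help 2>&1 | head -20; echo; python3 -m creep '[{"fingers":1,"wz":-1},{"fingers":1,"wz":-1}]'; echo " rc $?"; python3 -m creep '[{"fingers":1.0,"x":0.0,"y":0.0,"z":0.0,"wx":0.0,"wy":0.0,"wz":-1.0}]'; echo " rc $?";  python3 -m creep '[{"fingers":1,"wz":-1}]'; echo " rc $?"
```

```text
invalid input: not JSON, or not a number

 rc 1
time: 0.4
position: [156.5, -501.0, 231.0]
eef_rot: [-0.0, 0.958, 0.287, 0.0]
contact_force: [-0.0, -0.1, -0.7]
width: 85.5
grasp_force: 0.0
 rc 0
 rc 1validation failed for argument at $[0]...
validation failed for argument at $[0]...
```

All seven fields are required: the earlier success was the full row. Angle is now about 33.4°, so 56.6° remain, or 7.08 units.

```bash
python3 -m creep '[{"fingers":1,"x":0,"y":0,"z":0,"wx":0,"wy":0,"wz":-1},{"fingers":1,"x":0,"y":0,"z":0,"wx":0,"wy":0,"wz":-1},{"fingers":1,"x":0,"y":0,"z":0,"wx":0,"wy":0,"wz":-1},{"fingers":1,"x":0,"y":0,"z":0,"wx":0,"wy":0,"wz":-1},{"fingers":1,"x":0,"y":0,"z":0,"wx":0,"wy":0,"wz":-1},{"fingers":1,"x":0,"y":0,"z":0,"wx":0,"wy":0,"wz":-1},{"fingers":1,"x":0,"y":0,"z":0,"wx":0,"wy":0,"wz":-1},{"fingers":1,"x":0,"y":0,"z":0,"wx":0,"wy":0,"wz":-0.08}]' && python3 -m creep '[{"fingers":1,"x":0.615,"y":1,"z":0,"wx":0,"wy":0,"wz":0},{"fingers":1,"x":0.615,"y":1,"z":0,"wx":0,"wy":0,"wz":0},{"fingers":1,"x":0.615,"y":1,"z":0,"wx":0,"wy":0,"wz":0},{"fingers":1,"x":0.615,"y":1,"z":0,"wx":0,"wy":0,"wz":0},{"fingers":1,"x":0.615,"y":1,"z":0,"wx":0,"wy":0,"wz":0},{"fingers":1,"x":0.615,"y":1,"z":0,"wx":0,"wy":0,"wz":0},{"fingers":1,"x":0.615,"y":1,"z":0,"wx":0,"wy":0,"wz":0},{"fingers":1,"x":0.615,"y":1,"z":0,"wx":0,"wy":0,"wz":0},{"fingers":1,"x":0.615,"y":1,"z":0,"wx":0,"wy":0,"wz":0},{"fingers":1,"x":0.615,"y":1,"z":0,"wx":0,"wy":0,"wz":0},{"fingers":1,"x":0.615,"y":1,"z":0,"wx":0,"wy":0,"wz":0},{"fingers":1,"x":0.615,"y":1,"z":0,"wx":0,"wy":0,"wz":0},{"fingers":1,"x":0.615,"y":1,"z":0,"wx":0,"wy":0,"wz":0},{"fingers":1,"x":0.615,"y":1,"z":0,"wx":0,"wy":0,"wz":0},{"fingers":1,"x":0.615,"y":1,"z":0,"wx":0,"wy":0,"wz":0},{"fingers":1,"x":0.615,"y":1,"z":0,"wx":0,"wy":0,"wz":0},{"fingers":1,"x":0,"y":0,"z":0,"wx":0,"wy":0,"wz":0},{"fingers":1,"x":0,"y":0,"z":0,"wx":0,"wy":0,"wz":0}]'
python3 - <<'E'
from h import *
print(pose()[:2],state()['time']); im,c=shot('pics/w3.png')
E
```

```text
time: 1.2
position: [156.5, -501.0, 231.1]
eef_rot: [-0.0, 0.707, 0.707, 0.0]
contact_force: [0.3, -1.2, -0.1]
width: 85.6
grasp_force: 0.0
time: 3.0
position: [556.7, -254.9, 230.8]
eef_rot: [-0.0, 0.708, 0.706, -0.0]
contact_force: [0.6, -0.4, -0.3]
width: 85.6
grasp_force: 0.0
(array([ 556.68957169, -254.93211123,  230.7680821 ]), np.float64(89.84954612776876)) 3.0
```

View pics/w3.png

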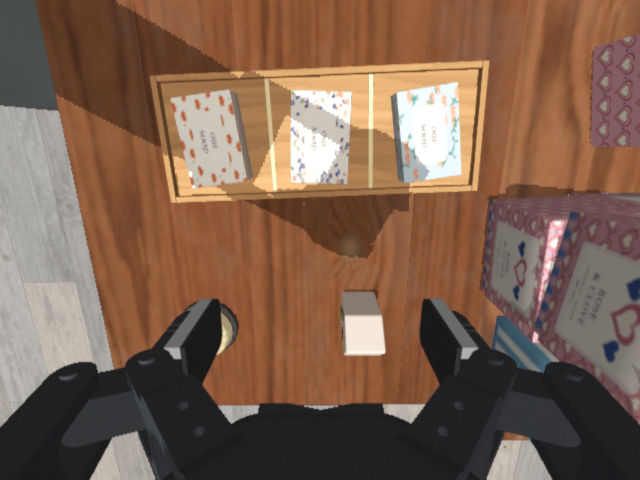

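The wrist view shows the tray with the three boxes: near (orange flowers) about (209,139), mid (blue dots) about (320,138), far (blue border) about (430,132). I now measure their top faces.

Run:
```python
from h import *
im=cv2.imread('pics/w3.png'); c=dict(np.load('pics/w3.png.npz'))
hsv=cv2.cvtColor(im,cv2.COLOR_BGR2HSV)
man=[[(171,97),(231,90),(246,181),(190,188)],[(291,91),(352,92),(348,184),(291,184)],[(397,93),(458,83),(461,172),(405,182)]]
def fit(P):
    r=cv2.minAreaRect(P.astype(np.float32)); (cx,cy),(w,h),a=r
    if w>h: a-=90
    return np.round([cx,cy,w,h,a],1)
for M,(a,b) in zip(man,[(165,262),(280,362),(388,470)]):
    m=((hsv[...,1]<60)&(hsv[...,2]>150)).astype(np.uint8); k=np.zeros_like(m);k[78:192,a:b]=1;m*=k
    m=cv2.morphologyEx(m,cv2.MORPH_CLOSE,np.ones((9,9)));m=cv2.morphologyEx(m,cv2.MORPH_OPEN,np.ones((5,5)))
    C=max(cv2.findContours(m,0,1)[0],key=cv2.contourArea)
    print(fit(ray(c,C[:,0],35)[:,:2]),'manual',fit(ray(c,M,35)[:,:2]),ray(c,M,35)[:,:2].mean(0).round(1))
```

```text
[ 449.8 -185.6   56.2   84.5    7.3] manual [ 449.7 -186.1   56.6   84.6    5.7] [ 449.8 -185.9]
[ 555.4 -183.9   84.7   55.6   -1.6] manual [ 555.6 -185.2   85.4   56.5   -1.3] [ 555.7 -184.9]
[ 659.3 -180.4   56.8   85.     8.8] manual [ 660.2 -180.3   55.7   82.5    9.1] [ 660.  -180.2]
```

```bash
python3 -m creep '[{"fingers":1,"x":0.95,"y":-0.29,"z":-0.08,"wx":0,"wy":0,"wz":0},{"fingers":1,"x":0.95,"y":-0.29,"z":-0.08,"wx":0,"wy":0,"wz":0},{"fingers":1,"x":0.95,"y":-0.29,"z":-0.08,"wx":0,"wy":0,"wz":0},{"fingers":1,"x":0.95,"y":-0.29,"z":-0.08,"wx":0,"wy":0,"wz":0},{"fingers":1,"x":0.95,"y":-0.29,"z":-0.08,"wx":0,"wy":0,"wz":0},{"fingers":1,"x":0.95,"y":-0.29,"z":-0.08,"wx":0,"wy":0,"wz":0},{"fingers":1,"x":0.95,"y":-0.29,"z":-0.08,"wx":0,"wy":0,"wz":0},{"fingers":1,"x":0.95,"y":-0.29,"z":-0.08,"wx":0,"wy":0,"wz":0},{"fingers":1,"x":0.95,"y":-0.29,"z":-0.08,"wx":0,"wy":0,"wz":0},{"fingers":1,"x":0.95,"y":-0.29,"z":-0.08,"wx":0,"wy":0,"wz":0},{"fingers":1,"x":0.95,"y":-0.29,"z":-0.08,"wx":0,"wy":0,"wz":0},{"fingers":1,"x":0.95,"y":-0.29,"z":-0.08,"wx":0,"wy":0,"wz":0},{"fingers":1,"x":0.95,"y":-0.29,"z":-0.08,"wx":0,"wy":0,"wz":0},{"fingers":1,"x":0.95,"y":-0.29,"z":-0.08,"wx":0,"wy":0,"wz":0},{"fingers":1,"x":0,"y":0,"z":0,"wx":0,"wy":0,"wz":0},{"fingers":1,"x":0,"y":0,"z":0,"wx":0,"wy":0,"wz":0}]'
python3 - <<'E'
from h import *
print(pose()[:2],state()['time']); im,c=shot('pics/w4.png')
cv2.imwrite('pics/w4c.png',cv2.resize(im[0:300,120:540],(800,571),interpolation=cv2.INTER_CUBIC))
E
```

```text
time: 4.65
position: [455.0, 76.7, 259.5]
eef_rot: [0.0, 0.708, 0.707, 0.0]
contact_force: [-0.0, -0.5, 1.4]
width: 85.3
grasp_force: 0.0
(array([455.00034716,  76.67497763, 259.47057555]), np.float64(89.91280352200246)) 4.65
```

View pics/w4c.png

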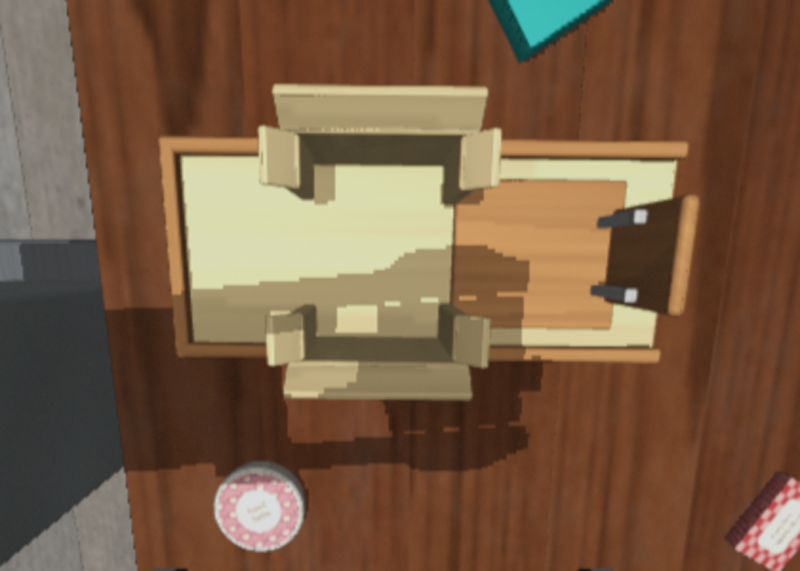

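The view shows the dispenser squarely: flare outer corners at crop (273,86),(488,89),(285,397),(471,398), landing lip inner edge (181,155)–(192,342), paddle top rear edge (697,197)–(683,315). The balm tin is at (259,507), clear of the chute.

Run:
```python
from h import *
c=dict(np.load('pics/w4.png.npz'))
def p(n,z,*pts):
    P=np.array([ray(c,(120+x/1.905-.25,y/1.905-.25),z)[0][:2] for x,y in pts]);print(n,P.round(1).tolist(),'mean',P.mean(0).round(1))
p('flare',127,(273,86),(488,89),(285,397),(471,398))
p('postsL_outer',127,(260,125),(267,362)); p('postsR',127,(500,129),(490,366))
p('lip',12,(181,155),(192,342))
p('railouter',26,(160,138),(687,142),(178,356),(660,360))
p('paddle',114,(697,197),(683,315))
p('wallfoot',12,(316,164),(442,166))
p('plate front',24,(456,204),(455,305))
```

```text
flare [[413.0, 212.7], [494.3, 211.6], [412.1, 93.1], [492.5, 92.6]] mean [453.  152.5]
postsL_outer [[407.3, 199.4], [405.2, 108.2]] mean [406.2 153.8]
postsR [[499.6, 197.9], [500.1, 106.4]] mean [499.8 152.2]
lip [[343.3, 204.9], [340.5, 102.6]] mean [341.9 153.7]
railouter [[337.0, 211.2], [615.5, 209.0], [335.8, 96.3], [615.5, 93.7]] mean [475.9 152.5]
paddle [[584.7, 174.6], [585.4, 126.6]] mean [585.  150.6]
wallfoot [[417.6, 200.3], [487.4, 199.2]] mean [452.5 199.7]
plate front [[494.5, 178.6], [495.6, 124.8]] mean [495.1 151.7]
```

```bash
python3 -m creep '[{"fingers":0.6,"x":-0.955,"y":-0.02,"z":0,"wx":0,"wy":0,"wz":0},{"fingers":0.6,"x":-0.955,"y":-0.02,"z":0,"wx":0,"wy":0,"wz":0},{"fingers":0.6,"x":-0.955,"y":-0.02,"z":0,"wx":0,"wy":0,"wz":0},{"fingers":0.6,"x":-0.955,"y":-0.02,"z":0.8,"wx":0,"wy":0,"wz":0},{"fingers":0.6,"x":-0.955,"y":-0.02,"z":0.8,"wx":0,"wy":0,"wz":0},{"fingers":0.6,"x":-0.955,"y":-0.02,"z":0.8,"wx":0,"wy":0,"wz":0},{"fingers":0.6,"x":-0.955,"y":-0.02,"z":0.8,"wx":0,"wy":0,"wz":0},{"fingers":0.6,"x":-0.955,"y":-0.02,"z":0.8,"wx":0,"wy":0,"wz":0},{"fingers":0.6,"x":-0.955,"y":-0.02,"z":0.8,"wx":0,"wy":0,"wz":0},{"fingers":0.6,"x":-0.955,"y":-0.02,"z":0.8,"wx":0,"wy":0,"wz":0},{"fingers":0.6,"x":-0.95,"y":-0.01,"z":0.8,"wx":0,"wy":0,"wz":0},{"fingers":0.6,"x":0,"y":0,"z":0,"wx":0,"wy":0,"wz":-0.89},{"fingers":0.6,"x":0,"y":0,"z":0,"wx":0,"wy":0,"wz":0},{"fingers":0.6,"x":0,"y":0,"z":0,"wx":0,"wy":0,"wz":0}]'
python3 - <<'E'
from h import *
p,a,R=pose();print(p,a,R[:,2])
print('tool delta/25',R.T@(np.array([449.8,-185.7,11])-p)/25,'wz',-(97-a)/8)
im,c=shot('pics/w5.png')
cal=proj(c,[[449.8,-185.7,35]]);print(cal)
E
```

```text
time: 6.1
position: [449.7, -185.9, 99.5]
eef_rot: [0.0, 0.664, 0.748, 0.0]
contact_force: [0.5, 0.2, 0.1]
width: 68.4
grasp_force: 0.0
[ 449.74576633 -185.90178038   99.54439276] 96.8549354115549 [ 3.87559649e-04 -3.20490427e-04 -9.99999874e-01]
tool delta/25 [9.04541813e-03 1.88983253e-03 3.54177352e+00] wz -0.01813307355563687
[[322.06260463 254.54284836]]
```

View pics/w5.png

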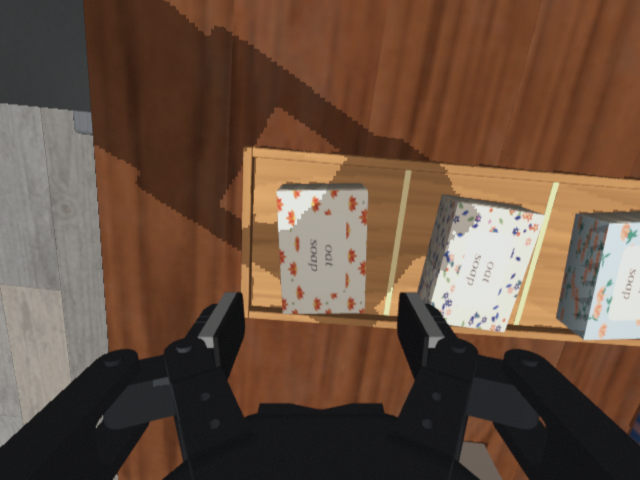

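The box is centred between the fingers: top face (280,190)–(366,313), centre (323,251) against the predicted (322,254). I go down and grip.

```bash
python3 -m creep '[{"fingers":0.6,"x":0,"y":0,"z":0.8,"wx":0,"wy":0,"wz":0},{"fingers":0.6,"x":0,"y":0,"z":0.8,"wx":0,"wy":0,"wz":0},{"fingers":0.6,"x":0,"y":0,"z":0.7,"wx":0,"wy":0,"wz":0},{"fingers":0.6,"x":0,"y":0,"z":0.6,"wx":0,"wy":0,"wz":0},{"fingers":0.6,"x":0,"y":0,"z":0.4,"wx":0,"wy":0,"wz":0},{"fingers":0.6,"x":0,"y":0,"z":0.24,"wx":0,"wy":0,"wz":0},{"fingers":0.6,"x":0,"y":0,"z":0,"wx":0,"wy":0,"wz":0},{"fingers":-0.2,"x":0,"y":0,"z":0,"wx":0,"wy":0,"wz":0},{"fingers":-0.2,"x":0,"y":0,"z":0,"wx":0,"wy":0,"wz":0},{"fingers":-0.2,"x":0,"y":0,"z":0,"wx":0,"wy":0,"wz":0},{"fingers":-0.2,"x":0,"y":0,"z":0,"wx":0,"wy":0,"wz":0}]'
```

```text
time: 7.25
position: [450.6, -185.6, 11.9]
eef_rot: [0.001, 0.662, 0.75, 0.0]
contact_force: [0.6, -0.4, 6.5]
width: 55.1
grasp_force: 65.4
```

```bash
python3 -m creep '[{"fingers":-0.2,"x":0,"y":0,"z":-0.6,"wx":0,"wy":0,"wz":0},{"fingers":-0.2,"x":0,"y":0,"z":-1,"wx":0,"wy":0,"wz":0},{"fingers":-0.2,"x":0,"y":0,"z":-1,"wx":0,"wy":0,"wz":0.95},{"fingers":-0.2,"x":0.5,"y":0,"z":-1,"wx":0,"wy":0,"wz":0},{"fingers":-0.2,"x":1,"y":0,"z":-1,"wx":0,"wy":0,"wz":0},{"fingers":-0.2,"x":1,"y":0,"z":-1,"wx":0,"wy":0,"wz":0},{"fingers":-0.2,"x":1,"y":0,"z":-0.7,"wx":0,"wy":0,"wz":0},{"fingers":-0.2,"x":1,"y":0,"z":0,"wx":0,"wy":0,"wz":0},{"fingers":-0.2,"x":1,"y":0,"z":0,"wx":0,"wy":0,"wz":0},{"fingers":-0.2,"x":1,"y":0,"z":0,"wx":0,"wy":0,"wz":0},{"fingers":-0.2,"x":1,"y":0,"z":0,"wx":0,"wy":0,"wz":0},{"fingers":-0.2,"x":1,"y":0,"z":0,"wx":0,"wy":0,"wz":0},{"fingers":-0.2,"x":1,"y":0,"z":0,"wx":0,"wy":0,"wz":0},{"fingers":-0.2,"x":1,"y":0,"z":0,"wx":0,"wy":0,"wz":0},{"fingers":-0.2,"x":1,"y":-0.07,"z":0,"wx":0,"wy":0,"wz":0},{"fingers":-0.2,"x":1,"y":0,"z":0,"wx":0,"wy":0,"wz":0},{"fingers":-0.2,"x":0.7,"y":0,"z":0,"wx":0,"wy":0,"wz":0},{"fingers":-0.2,"x":0.33,"y":0,"z":0,"wx":0,"wy":0,"wz":0},{"fingers":-0.2,"x":0,"y":0,"z":0,"wx":0,"wy":0,"wz":0},{"fingers":-0.2,"x":0,"y":0,"z":0,"wx":0,"wy":0,"wz":0}]'
python3 - <<'E'
from h import *
p,a,R=pose();print(p,a,R[:,2],state()['grasp_force'])
print('tool delta/25',R.T@(np.array([452.5,152.6,66])-p)/25,'wz',-(89.4-a)/8)
im,c=shot('pics/w6.png')
E
```

```text
time: 9.25
position: [451.0, 152.5, 168.1]
eef_rot: [0.0, 0.71, 0.704, -0.0]
contact_force: [-0.8, -0.0, -1.5]
width: 54.5
grasp_force: 64.8
[450.98229291 152.50198387 168.07674979] 89.49748919679617 [-3.76657898e-04 -5.72368517e-04 -9.99999765e-01] 64.75701928138733
tool delta/25 [0.00680335 0.06218892 4.08304392] wz 0.012186149599520135
```

View pics/w6.png

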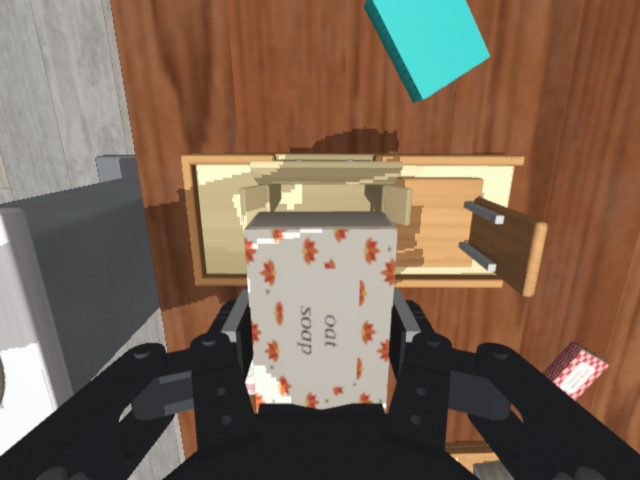

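The held near box has its far (+y) top edge at about (248,228)–(395,227) and is square in the fingers. The chute's far flare is behind it at row ~165. I check the box offset numerically.

Run:
```python
from h import *
c=dict(np.load('pics/w6.png.npz'))
print(ray(c,[(248,228),(395,227),(246,213),(390,211)],191)[:2], ray(c,[(247,213),(390,211)],161)) 
print('farflare',ray(c,[(250,163),(402,165),(250,180),(402,183)],127),'paddle',ray(c,[(545,224),(531,296)],114))
```

```text
[[424.06375179 194.19060488 191.        ]
 [477.61950036 194.14230951 191.        ]] [[417.39439376 193.11815574 161.        ]
 [481.66938107 193.52342832 161.        ]]
farflare [[413.31158442 212.55891644 127.        ]
 [493.74137927 210.87429347 127.        ]
 [412.69761353 203.63732745 127.        ]
 [494.32894372 201.38020248 127.        ]] paddle [[584.20722657 174.56774948 114.        ]
 [584.03815534 127.23029851 114.        ]]
```

```bash
python3 -m creep '[{"fingers":-0.2,"x":0.03,"y":0.06,"z":0.3,"wx":0,"wy":0,"wz":0},{"fingers":-0.2,"x":0,"y":0,"z":0.5,"wx":0,"wy":0,"wz":0},{"fingers":-0.2,"x":0,"y":0,"z":0.5,"wx":0,"wy":0,"wz":0},{"fingers":-0.2,"x":0,"y":0,"z":0.4,"wx":0,"wy":0,"wz":0},{"fingers":-0.2,"x":0,"y":0,"z":0.4,"wx":0,"wy":0,"wz":0},{"fingers":-0.2,"x":0,"y":0,"z":0.3,"wx":0,"wy":0,"wz":0},{"fingers":-0.2,"x":0,"y":0,"z":0,"wx":0,"wy":0,"wz":0}]'
```

```text
time: 10.0
position: [451.9, 153.6, 106.9]
eef_rot: [-0.001, 0.71, 0.704, -0.001]
contact_force: [0.1, 1.0, -1.0]
width: 54.6
grasp_force: 64.8
```

```bash
python3 -m creep '[{"fingers":-0.2,"x":0,"y":0,"z":0.5,"wx":0,"wy":0,"wz":0},{"fingers":-0.2,"x":0,"y":0,"z":0.5,"wx":0,"wy":0,"wz":0},{"fingers":-0.2,"x":0,"y":0,"z":0.4,"wx":0,"wy":0,"wz":0},{"fingers":-0.2,"x":0,"y":0,"z":0.2,"wx":0,"wy":0,"wz":0},{"fingers":-0.2,"x":0,"y":0,"z":0,"wx":0,"wy":0,"wz":0}]' && python3 -m creep '[{"fingers":0.6,"x":0,"y":0,"z":0,"wx":0,"wy":0,"wz":0},{"fingers":0.6,"x":0,"y":0,"z":0,"wx":0,"wy":0,"wz":0},{"fingers":0.6,"x":0,"y":0,"z":0,"wx":0,"wy":0,"wz":0},{"fingers":0.6,"x":0,"y":0,"z":0,"wx":0,"wy":0,"wz":0},{"fingers":0.6,"x":0,"y":0,"z":-0.6,"wx":0,"wy":0,"wz":0},{"fingers":0.6,"x":0,"y":0,"z":-1,"wx":0,"wy":0,"wz":0},{"fingers":0.6,"x":0,"y":0,"z":-1,"wx":0,"wy":0,"wz":0},{"fingers":0.6,"x":0,"y":0,"z":-1,"wx":0,"wy":0,"wz":0},{"fingers":0.6,"x":0,"y":0,"z":-0.4,"wx":0,"wy":0,"wz":0},{"fingers":0.6,"x":0,"y":0,"z":0,"wx":0,"wy":0,"wz":0}]'
python3 - <<'E'
from h import *
p,a,R=pose();print(p,a)
im,c=shot('pics/w7.png')
# orange/white content visible inside the chute? compare top cam
t=grab_frame('top')[:,:,::-1];cv2.imwrite('pics/t7.png',t)
for n,t in (('mid',(555.5,-184.3,110)),('far',(659.6,-180.4,110))): print(n,R.T@(np.array(t)-p)/25)
E
```

```text
time: 10.5
position: [452.0, 153.7, 67.2]
eef_rot: [-0.0, 0.71, 0.704, -0.001]
contact_force: [-0.5, 0.6, -0.8]
width: 55.2
grasp_force: 64.8
time: 11.5
position: [453.3, 154.0, 169.6]
eef_rot: [0.001, 0.71, 0.704, 0.001]
contact_force: [-0.8, -1.2, 0.5]
width: 68.3
grasp_force: 0.0
[453.25259342 153.98368598 169.64408617] 89.51285754353154
mid [-13.49764255   4.19749767   2.38979939]
far [-13.30624533   8.36000094   2.40266713]
```

One picture view is left, so I check this drop numerically: pale box pixels in w7 cast on the z = 42 plane.

```bash
cat > chk.py <<'E'
from h import *
import sys
f,z=sys.argv[1],float(sys.argv[2])
im=cv2.imread(f);c=dict(np.load(f+'.npz'))
h=cv2.cvtColor(im,cv2.COLOR_BGR2HSV)
P=np.array([[x,y,z] for x,y in [(424,110),(480,110),(480,195),(424,195)]])
q=proj(c,P);print('expected corners px',q.round(0).tolist())
m=((h[...,1]<60)&(h[...,2]>95)).astype(np.uint8);k=np.zeros_like(m)
cv2.fillConvexPoly(k,cv2.convexHull(q.astype(np.float32)).astype(int),1);k2=cv2.dilate(k,np.ones((41,41)))
print('fraction pale inside',(m*k).sum()/k.sum())
m=cv2.morphologyEx(m*k2,cv2.MORPH_CLOSE,np.ones((5,5)))
for C in cv2.findContours(m,0,1)[0]:
    if cv2.contourArea(C)>150:
        W=ray(c,C[:,0],z);print(cv2.contourArea(C),cv2.boundingRect(C),W.min(0).round(0)[:2],W.max(0).round(0)[:2])
E
python3 chk.py pics/w7.png 42
```

```text
expected corners px [[288.0, 279.0], [353.0, 278.0], [355.0, 179.0], [284.0, 179.0]]
fraction pale inside 0.7814302191464821
6395.5 (264, 186, 93, 92) [406. 111.] [483. 190.]
```

Box 1 lies flat at the chute floor (pale area x 406–483, y 111–190 on z = 42). Next the middle box.

```bash
python3 -m creep '[{"fingers":0.6,"x":-0.964,"y":0.3,"z":0,"wx":0,"wy":0,"wz":0},{"fingers":0.6,"x":-0.964,"y":0.3,"z":0,"wx":0,"wy":0,"wz":0},{"fingers":0.6,"x":-0.964,"y":0.3,"z":0,"wx":0,"wy":0,"wz":0},{"fingers":0.6,"x":-0.964,"y":0.3,"z":0,"wx":0,"wy":0,"wz":0},{"fingers":0.6,"x":-0.964,"y":0.3,"z":0,"wx":0,"wy":0,"wz":0},{"fingers":0.6,"x":-0.964,"y":0.3,"z":0.3,"wx":0,"wy":0,"wz":0},{"fingers":0.6,"x":-0.964,"y":0.3,"z":0.3,"wx":0,"wy":0,"wz":0},{"fingers":0.6,"x":-0.964,"y":0.3,"z":0.3,"wx":0,"wy":0,"wz":0},{"fingers":0.6,"x":-0.964,"y":0.3,"z":0.3,"wx":0,"wy":0,"wz":0},{"fingers":0.6,"x":-0.964,"y":0.3,"z":0.3,"wx":0,"wy":0,"wz":0},{"fingers":0.6,"x":-0.964,"y":0.3,"z":0.3,"wx":0,"wy":0,"wz":0},{"fingers":0.6,"x":-0.964,"y":0.3,"z":0.3,"wx":0,"wy":0,"wz":0},{"fingers":0.6,"x":-0.964,"y":0.3,"z":0.3,"wx":0,"wy":0,"wz":0},{"fingers":0.6,"x":-0.964,"y":0.3,"z":0,"wx":0,"wy":0,"wz":0},{"fingers":0.6,"x":0,"y":0,"z":0,"wx":0,"wy":0,"wz":0.14},{"fingers":0.6,"x":0,"y":0,"z":0,"wx":0,"wy":0,"wz":0},{"fingers":0.6,"x":0,"y":0,"z":0,"wx":0,"wy":0,"wz":0}]'
cat > tgt.py <<'E'
from h import *
import sys
x,y,z,a0=map(float,sys.argv[1:5]);p,a,R=pose();print(p.round(1),round(a,2),'d/25',(R.T@(np.array([x,y,z])-p)/25).round(3),'wz',round(-(a0-a)/8,3),state()['time'])
im,c=shot(sys.argv[5])
h=cv2.cvtColor(im,cv2.COLOR_BGR2HSV);q=proj(c,[[x,y,35]])[0];print('pred px',q)
m=((h[...,1]<70)&(h[...,2]>130)).astype(np.uint8);k=np.zeros_like(m);cv2.rectangle(k,(int(q[0]-58),int(q[1]-85)),(int(q[0]+58),int(q[1]+85)),1,-1)
m=cv2.morphologyEx(m*k,cv2.MORPH_CLOSE,np.ones((9,9)));m=cv2.morphologyEx(m,cv2.MORPH_OPEN,np.ones((9,9)))
C=max(cv2.findContours(m,0,1)[0],key=cv2.contourArea);print(cv2.boundingRect(C),cv2.minAreaRect(ray(c,C[:,0],35)[:,:2].astype(np.float32)))
E
python3 tgt.py 555.5 -184.3 11 88.4 pics/w8.png
```

```text
time: 13.3
position: [554.2, -183.5, 107.5]
eef_rot: [-0.001, 0.717, 0.697, -0.0]
contact_force: [0.1, 0.3, -0.5]
width: 68.4
grasp_force: 0.0
[ 554.2 -183.5  107.5] 88.44 d/25 [-0.031  0.057  3.86 ] wz 0.005 13.3
pred px [323.90664023 251.78420241]
(280, 187, 88, 122) ((554.9684448242188, -183.6062774658203), (85.21813201904297, 56.293212890625), 88.47152709960938)
```

```bash
python3 -m creep '[{"fingers":0.6,"x":0,"y":0.03,"z":0.8,"wx":0,"wy":0,"wz":0},{"fingers":0.6,"x":0,"y":0,"z":0.8,"wx":0,"wy":0,"wz":0},{"fingers":0.6,"x":0,"y":0,"z":0.8,"wx":0,"wy":0,"wz":0},{"fingers":0.6,"x":0,"y":0,"z":0.8,"wx":0,"wy":0,"wz":0},{"fingers":0.6,"x":0,"y":0,"z":0.4,"wx":0,"wy":0,"wz":0},{"fingers":0.6,"x":0,"y":0,"z":0.26,"wx":0,"wy":0,"wz":0},{"fingers":0.6,"x":0,"y":0,"z":0,"wx":0,"wy":0,"wz":0},{"fingers":-0.2,"x":0,"y":0,"z":0,"wx":0,"wy":0,"wz":0},{"fingers":-0.2,"x":0,"y":0,"z":0,"wx":0,"wy":0,"wz":0},{"fingers":-0.2,"x":0,"y":0,"z":0,"wx":0,"wy":0,"wz":0},{"fingers":-0.2,"x":0,"y":0,"z":0,"wx":0,"wy":0,"wz":0}]'
```

```text
time: 14.45
position: [556.2, -184.8, 13.1]
eef_rot: [0.001, 0.717, 0.697, 0.0]
contact_force: [-0.5, 0.3, 6.0]
width: 54.6
grasp_force: 66.6
```

```bash
python3 -m creep '[{"fingers":-0.2,"x":0,"y":0,"z":-0.6,"wx":0,"wy":0,"wz":0},{"fingers":-0.2,"x":0,"y":0,"z":-1,"wx":0,"wy":0,"wz":0},{"fingers":-0.2,"x":0,"y":0,"z":-1,"wx":0,"wy":0,"wz":-0.12},{"fingers":-0.2,"x":0.5,"y":-0.15,"z":-1,"wx":0,"wy":0,"wz":0},{"fingers":-0.2,"x":1,"y":-0.31,"z":-1,"wx":0,"wy":0,"wz":0},{"fingers":-0.2,"x":1,"y":-0.31,"z":-1,"wx":0,"wy":0,"wz":0},{"fingers":-0.2,"x":1,"y":-0.31,"z":-0.7,"wx":0,"wy":0,"wz":0},{"fingers":-0.2,"x":1,"y":-0.31,"z":0,"wx":0,"wy":0,"wz":0},{"fingers":-0.2,"x":1,"y":-0.31,"z":0,"wx":0,"wy":0,"wz":0},{"fingers":-0.2,"x":1,"y":-0.31,"z":0,"wx":0,"wy":0,"wz":0},{"fingers":-0.2,"x":1,"y":-0.31,"z":0,"wx":0,"wy":0,"wz":0},{"fingers":-0.2,"x":1,"y":-0.31,"z":0,"wx":0,"wy":0,"wz":0},{"fingers":-0.2,"x":1,"y":-0.31,"z":0,"wx":0,"wy":0,"wz":0},{"fingers":-0.2,"x":1,"y":-0.31,"z":0,"wx":0,"wy":0,"wz":0},{"fingers":-0.2,"x":1,"y":-0.31,"z":0,"wx":0,"wy":0,"wz":0},{"fingers":-0.2,"x":1,"y":-0.31,"z":0,"wx":0,"wy":0,"wz":0},{"fingers":-0.2,"x":0.7,"y":-0.31,"z":0,"wx":0,"wy":0,"wz":0},{"fingers":-0.2,"x":0.25,"y":-0.06,"z":0,"wx":0,"wy":0,"wz":0},{"fingers":-0.2,"x":0,"y":0,"z":0,"wx":0,"wy":0,"wz":0},{"fingers":-0.2,"x":0,"y":0,"z":0,"wx":0,"wy":0,"wz":0}]'
cat > held.py <<'E'
from h import *
import sys
im,c=shot(sys.argv[1]);p,a,R=pose();zt=p[2]+23
print(p.round(1),round(a,2),state()['grasp_force'],state()['time'])
# far (+y) top edge: scan columns around the TCP for the brightness step dark side -> pale top
g=cv2.GaussianBlur(im,(3,3),0).min(2).astype(int)
def edge(cols):
    r=[]
    for u in cols:
        col=g[195:245,u];d=col[4:]-col[:-4];r.append((u,195+2+int(d.argmax()),int(d.max())))
    return r
e=edge(range(270,375,15));print(e);W=ray(c,[x[:2] for x in e],zt);print('+y edge',W[:,1].round(1),'-> box centre y',np.median(W[:,1])-42.5)
E
python3 held.py pics/w9.png
```

```text
time: 16.45
position: [453.4, 152.3, 169.4]
eef_rot: [0.0, 0.711, 0.703, -0.0]
contact_force: [-0.6, -0.6, -1.5]
width: 54.6
grasp_force: 65.8
[453.5 152.1 169.4] 89.3 65.83957314491272 16.5
[(270, 236, 67), (285, 231, 67), (300, 225, 103), (315, 225, 128), (330, 222, 58), (345, 222, 55), (360, 233, 62)]
+y edge [190.9 192.8 195.  194.9 196.  195.9 191.7] -> box centre y 152.41069004939953
```

```bash
python3 -m creep '[{"fingers":-0.2,"x":0,"y":-0.04,"z":0.3,"wx":0,"wy":0,"wz":0},{"fingers":-0.2,"x":0,"y":0,"z":0.5,"wx":0,"wy":0,"wz":0},{"fingers":-0.2,"x":0,"y":0,"z":0.5,"wx":0,"wy":0,"wz":0},{"fingers":-0.2,"x":0,"y":0,"z":0.4,"wx":0,"wy":0,"wz":0},{"fingers":-0.2,"x":0,"y":0,"z":0.4,"wx":0,"wy":0,"wz":0},{"fingers":-0.2,"x":0,"y":0,"z":0.3,"wx":0,"wy":0,"wz":0},{"fingers":-0.2,"x":0,"y":0,"z":0,"wx":0,"wy":0,"wz":0}]'
```

```text
time: 17.2
position: [451.6, 152.8, 107.8]
eef_rot: [-0.001, 0.711, 0.703, -0.001]
contact_force: [0.5, -0.4, -1.6]
width: 54.9
grasp_force: 65.8
```

```bash
python3 -m creep '[{"fingers":-0.2,"x":0,"y":0,"z":0.5,"wx":0,"wy":0,"wz":0},{"fingers":-0.2,"x":0,"y":0,"z":0.5,"wx":0,"wy":0,"wz":0},{"fingers":-0.2,"x":0,"y":0,"z":0.4,"wx":0,"wy":0,"wz":0},{"fingers":-0.2,"x":0,"y":0,"z":0.1,"wx":0,"wy":0,"wz":0},{"fingers":-0.2,"x":0,"y":0,"z":0,"wx":0,"wy":0,"wz":0}]' && python3 -m creep '[{"fingers":0.6,"x":0,"y":0,"z":0,"wx":0,"wy":0,"wz":0},{"fingers":0.6,"x":0,"y":0,"z":0,"wx":0,"wy":0,"wz":0},{"fingers":0.6,"x":0,"y":0,"z":0,"wx":0,"wy":0,"wz":0},{"fingers":0.6,"x":0,"y":0,"z":0,"wx":0,"wy":0,"wz":0},{"fingers":0.6,"x":0,"y":0,"z":-0.6,"wx":0,"wy":0,"wz":0},{"fingers":0.6,"x":0,"y":0,"z":-1,"wx":0,"wy":0,"wz":0},{"fingers":0.6,"x":0,"y":0,"z":-1,"wx":0,"wy":0,"wz":0},{"fingers":0.6,"x":0,"y":0,"z":-1,"wx":0,"wy":0,"wz":0},{"fingers":0.6,"x":0,"y":0,"z":-0.4,"wx":0,"wy":0,"wz":0},{"fingers":0.6,"x":0,"y":0,"z":0,"wx":0,"wy":0,"wz":0}]'
python3 - <<'E'
from h import *
p,a,R=pose();print(p,a)
im,c=shot('pics/w10.png')
for n,t in (('far',(659.6,-180.4,110)),): print(n,R.T@(np.array(t)-p)/25)
E
python3 chk.py pics/w10.png 72
```

```text
time: 17.7
position: [451.9, 152.8, 71.1]
eef_rot: [-0.0, 0.711, 0.703, -0.001]
contact_force: [-0.3, -0.3, -0.8]
width: 54.5
grasp_force: 65.9
time: 18.7
position: [452.9, 153.1, 173.1]
eef_rot: [0.001, 0.711, 0.703, 0.001]
contact_force: [-0.1, 0.5, -0.7]
width: 68.5
grasp_force: 0.0
[452.90984888 153.12652785 173.09013638] 89.35066363621999
far [-13.24819308   8.41078952   2.53964677]
expected corners px [[285.0, 291.0], [356.0, 291.0], [359.0, 182.0], [280.0, 183.0]]
fraction pale inside 0.8740669395617626
8347.5 (261, 183, 96, 107) [408. 111.] [479. 195.]
```

```bash
python3 -m creep '[{"fingers":0.6,"x":-0.946,"y":0.6,"z":0,"wx":0,"wy":0,"wz":0},{"fingers":0.6,"x":-0.946,"y":0.6,"z":0,"wx":0,"wy":0,"wz":0},{"fingers":0.6,"x":-0.946,"y":0.6,"z":0,"wx":0,"wy":0,"wz":0},{"fingers":0.6,"x":-0.946,"y":0.6,"z":0,"wx":0,"wy":0,"wz":0},{"fingers":0.6,"x":-0.946,"y":0.6,"z":0,"wx":0,"wy":0,"wz":0},{"fingers":0.6,"x":-0.946,"y":0.6,"z":0.3,"wx":0,"wy":0,"wz":0},{"fingers":0.6,"x":-0.946,"y":0.6,"z":0.3,"wx":0,"wy":0,"wz":0},{"fingers":0.6,"x":-0.946,"y":0.6,"z":0.3,"wx":0,"wy":0,"wz":0},{"fingers":0.6,"x":-0.946,"y":0.6,"z":0.3,"wx":0,"wy":0,"wz":0},{"fingers":0.6,"x":-0.946,"y":0.6,"z":0.3,"wx":0,"wy":0,"wz":0},{"fingers":0.6,"x":-0.946,"y":0.6,"z":0.3,"wx":0,"wy":0,"wz":0},{"fingers":0.6,"x":-0.946,"y":0.6,"z":0.3,"wx":0,"wy":0,"wz":0},{"fingers":0.6,"x":-0.946,"y":0.6,"z":0.3,"wx":0,"wy":0,"wz":0},{"fingers":0.6,"x":-0.946,"y":0.6,"z":0.1,"wx":0,"wy":0,"wz":0},{"fingers":0.6,"x":0,"y":0,"z":0,"wx":0,"wy":0,"wz":-0.6},{"fingers":0.6,"x":0,"y":0,"z":0,"wx":0,"wy":0,"wz":-0.58},{"fingers":0.6,"x":0,"y":0,"z":0,"wx":0,"wy":0,"wz":0},{"fingers":0.6,"x":0,"y":0,"z":0,"wx":0,"wy":0,"wz":0}]' ; python3 tgt.py 659.6 -180.4 11 98.8 pics/w11.png
```

```text
time: 20.55
position: [657.9, -180.3, 107.7]
eef_rot: [-0.001, 0.652, 0.759, -0.0]
contact_force: [0.3, -0.8, 0.4]
width: 68.3
grasp_force: 0.0
[ 657.9 -180.3  107.7] 98.67 d/25 [-0.018  0.076  3.867] wz -0.016 20.55
pred px [324.69718757 251.49347639]
(281, 187, 87, 122) ((659.2763061523438, -179.94032287597656), (56.4639778137207, 85.28694152832031), 8.781132698059082)
```

```bash
python3 -m creep '[{"fingers":0.6,"x":0,"y":0.05,"z":0.8,"wx":0,"wy":0,"wz":0},{"fingers":0.6,"x":0,"y":0,"z":0.8,"wx":0,"wy":0,"wz":0},{"fingers":0.6,"x":0,"y":0,"z":0.8,"wx":0,"wy":0,"wz":0},{"fingers":0.6,"x":0,"y":0,"z":0.8,"wx":0,"wy":0,"wz":0},{"fingers":0.6,"x":0,"y":0,"z":0.4,"wx":0,"wy":0,"wz":0},{"fingers":0.6,"x":0,"y":0,"z":0.26,"wx":0,"wy":0,"wz":0},{"fingers":0.6,"x":0,"y":0,"z":0,"wx":0,"wy":0,"wz":0},{"fingers":-0.2,"x":0,"y":0,"z":0,"wx":0,"wy":0,"wz":0},{"fingers":-0.2,"x":0,"y":0,"z":0,"wx":0,"wy":0,"wz":0},{"fingers":-0.2,"x":0,"y":0,"z":0,"wx":0,"wy":0,"wz":0},{"fingers":-0.2,"x":0,"y":0,"z":0,"wx":0,"wy":0,"wz":0}]'
```

```text
time: 21.7
position: [660.4, -180.6, 14.3]
eef_rot: [0.001, 0.651, 0.759, 0.0]
contact_force: [0.4, -0.0, 5.7]
width: 54.9
grasp_force: 67.2
```

```bash
python3 -m creep '[{"fingers":-0.2,"x":0,"y":0,"z":-0.6,"wx":0,"wy":0,"wz":0},{"fingers":-0.2,"x":0,"y":0,"z":-1,"wx":0,"wy":0,"wz":0},{"fingers":-0.2,"x":0,"y":0,"z":-1,"wx":0,"wy":0,"wz":0.58},{"fingers":-0.2,"x":0,"y":0,"z":-1,"wx":0,"wy":0,"wz":0.58},{"fingers":-0.2,"x":0.5,"y":-0.32,"z":-1,"wx":0,"wy":0,"wz":0},{"fingers":-0.2,"x":1,"y":-0.637,"z":-1,"wx":0,"wy":0,"wz":0},{"fingers":-0.2,"x":1,"y":-0.637,"z":-0.7,"wx":0,"wy":0,"wz":0},{"fingers":-0.2,"x":1,"y":-0.637,"z":0,"wx":0,"wy":0,"wz":0},{"fingers":-0.2,"x":1,"y":-0.637,"z":0,"wx":0,"wy":0,"wz":0},{"fingers":-0.2,"x":1,"y":-0.637,"z":0,"wx":0,"wy":0,"wz":0},{"fingers":-0.2,"x":1,"y":-0.637,"z":0,"wx":0,"wy":0,"wz":0},{"fingers":-0.2,"x":1,"y":-0.637,"z":0,"wx":0,"wy":0,"wz":0},{"fingers":-0.2,"x":1,"y":-0.637,"z":0,"wx":0,"wy":0,"wz":0},{"fingers":-0.2,"x":1,"y":-0.637,"z":0,"wx":0,"wy":0,"wz":0},{"fingers":-0.2,"x":1,"y":-0.637,"z":0,"wx":0,"wy":0,"wz":0},{"fingers":-0.2,"x":1,"y":-0.637,"z":0,"wx":0,"wy":0,"wz":0},{"fingers":-0.2,"x":1,"y":-0.637,"z":0,"wx":0,"wy":0,"wz":0},{"fingers":-0.2,"x":0.5,"y":-0.32,"z":0,"wx":0,"wy":0,"wz":0},{"fingers":-0.2,"x":0.25,"y":-0.16,"z":0,"wx":0,"wy":0,"wz":0},{"fingers":-0.2,"x":0,"y":0,"z":0,"wx":0,"wy":0,"wz":0}]' && python3 -m creep '[{"fingers":-0.2,"x":0,"y":0,"z":0,"wx":0,"wy":0,"wz":0}]'
python3 held.py pics/w12.png
```

```text
time: 23.7
position: [451.4, 152.8, 170.5]
eef_rot: [0.0, 0.71, 0.704, 0.0]
contact_force: [-0.2, -1.4, -1.2]
width: 54.7
grasp_force: 66.4
time: 23.8
position: [451.9, 152.1, 170.3]
eef_rot: [0.0, 0.71, 0.704, -0.0]
contact_force: [0.0, -0.3, -1.8]
width: 55.0
grasp_force: 66.4
[451.9 151.9 170.3] 89.45 66.44793748855591 23.85
[(270, 235, 61), (285, 229, 74), (300, 228, 85), (315, 224, 101), (330, 225, 53), (345, 223, 31), (360, 225, 70)]
+y edge [191.  193.3 193.6 195.1 194.6 195.3 194.5] -> box centre y 152.04373710994201
```

```bash
python3 -m creep '[{"fingers":-0.2,"x":0.02,"y":0.02,"z":0.3,"wx":0,"wy":0,"wz":0},{"fingers":-0.2,"x":0,"y":0,"z":0.5,"wx":0,"wy":0,"wz":0},{"fingers":-0.2,"x":0,"y":0,"z":0.5,"wx":0,"wy":0,"wz":0},{"fingers":-0.2,"x":0,"y":0,"z":0.4,"wx":0,"wy":0,"wz":0},{"fingers":-0.2,"x":0,"y":0,"z":0.4,"wx":0,"wy":0,"wz":0},{"fingers":-0.2,"x":0,"y":0,"z":0.3,"wx":0,"wy":0,"wz":0},{"fingers":-0.2,"x":0,"y":0,"z":0.3,"wx":0,"wy":0,"wz":0},{"fingers":-0.2,"x":0,"y":0,"z":0.3,"wx":0,"wy":0,"wz":0},{"fingers":-0.2,"x":0,"y":0,"z":0.2,"wx":0,"wy":0,"wz":0},{"fingers":-0.2,"x":0,"y":0,"z":0,"wx":0,"wy":0,"wz":0}]'
```

```text
time: 24.85
position: [451.6, 153.1, 89.5]
eef_rot: [-0.0, 0.71, 0.704, -0.001]
contact_force: [0.4, 0.2, -1.6]
width: 54.3
grasp_force: 66.4
```

```bash
python3 -m creep '[{"fingers":0.6,"x":0,"y":0,"z":0,"wx":0,"wy":0,"wz":0},{"fingers":0.6,"x":0,"y":0,"z":0,"wx":0,"wy":0,"wz":0},{"fingers":0.6,"x":0,"y":0,"z":0,"wx":0,"wy":0,"wz":0},{"fingers":0.6,"x":0,"y":0,"z":0,"wx":0,"wy":0,"wz":0},{"fingers":0.6,"x":0,"y":0,"z":-0.6,"wx":0,"wy":0,"wz":0},{"fingers":0.6,"x":0,"y":0,"z":-1,"wx":0,"wy":0,"wz":0},{"fingers":0.6,"x":0,"y":0,"z":-1,"wx":0,"wy":0,"wz":0},{"fingers":0.6,"x":0,"y":0,"z":-0.8,"wx":0,"wy":0,"wz":0},{"fingers":0.6,"x":0,"y":0,"z":0,"wx":0,"wy":0,"wz":0}]'
python3 - <<'E'
from h import *
p,a,R=pose();print(p,a)
im,c=shot('pics/w13.png')
print(R.T@(np.array((614,151,170))-p)/25)
E
python3 chk.py pics/w13.png 102
```

```text
time: 25.75
position: [453.4, 153.6, 178.6]
eef_rot: [0.002, 0.71, 0.704, 0.003]
contact_force: [-0.3, -0.3, 0.2]
width: 68.2
grasp_force: 0.0
[453.37850375 153.59600614 178.5634627 ] 89.51191284901104
[-0.04962525  6.42332267  0.38131713]
expected corners px [[281.0, 307.0], [359.0, 306.0], [362.0, 188.0], [275.0, 188.0]]
fraction pale inside 0.8751890311523339
10603.0 (256, 184, 105, 123) [409. 111.] [479. 198.]
```

All three boxes are stacked flat: the pale area matches the z = 102 plane. Now I shut the fingers and move behind the paddle.

```bash
python3 -m creep '[{"fingers":-1,"x":-0.05,"y":0.9,"z":0,"wx":0,"wy":0,"wz":0},{"fingers":-1,"x":0,"y":1,"z":0,"wx":0,"wy":0,"wz":0},{"fingers":-1,"x":0,"y":1,"z":0,"wx":0,"wy":0,"wz":0},{"fingers":-1,"x":0,"y":1,"z":0,"wx":0,"wy":0,"wz":0},{"fingers":-1,"x":0,"y":1,"z":0,"wx":0,"wy":0,"wz":0},{"fingers":-1,"x":0,"y":1,"z":0,"wx":0,"wy":0,"wz":0},{"fingers":-1,"x":0,"y":0.52,"z":0,"wx":0,"wy":0,"wz":0},{"fingers":-1,"x":0,"y":0,"z":0,"wx":0,"wy":0,"wz":0},{"fingers":-1,"x":0,"y":0,"z":0.6,"wx":0,"wy":0,"wz":0},{"fingers":-1,"x":0,"y":0,"z":0.8,"wx":0,"wy":0,"wz":0},{"fingers":-1,"x":0,"y":0,"z":0.8,"wx":0,"wy":0,"wz":0},{"fingers":-1,"x":0,"y":0,"z":0.8,"wx":0,"wy":0,"wz":0},{"fingers":-1,"x":0,"y":0,"z":0.8,"wx":0,"wy":0,"wz":0},{"fingers":-1,"x":0,"y":0,"z":0.6,"wx":0,"wy":0,"wz":0},{"fingers":-1,"x":0,"y":0,"z":0,"wx":0,"wy":0,"wz":0}]'
```

```text
time: 27.3
position: [614.5, 151.1, 69.7]
eef_rot: [0.003, 0.71, 0.704, 0.004]
contact_force: [1.5, -0.3, 19.1]
width: -0.0
grasp_force: 2.7
```

```bash
python3 -m creep '[{"fingers":-1,"x":0,"y":0,"z":0,"wx":0,"wy":0,"wz":0}]'
python3 - <<'E'
from h import *
s=state();print(s['contact_force'],s['torque'],s['position'])
im=grab_frame('side')[:,:,::-1];cv2.imwrite('pics/s14.png',cv2.resize(im[150:330,230:470],(800,600),interpolation=cv2.INTER_CUBIC))
E
```

```text
time: 27.4
position: [614.5, 151.1, 69.7]
eef_rot: [0.003, 0.71, 0.704, 0.004]
contact_force: [2.9, -0.2, 18.1]
width: -0.1
grasp_force: 2.7
[ 2.91001611 -0.23039156 18.05082841] [-0.0837493   0.18567305 -0.0272203 ] [614.47500645 151.13022846  69.73701226]
```

View pics/s14.png

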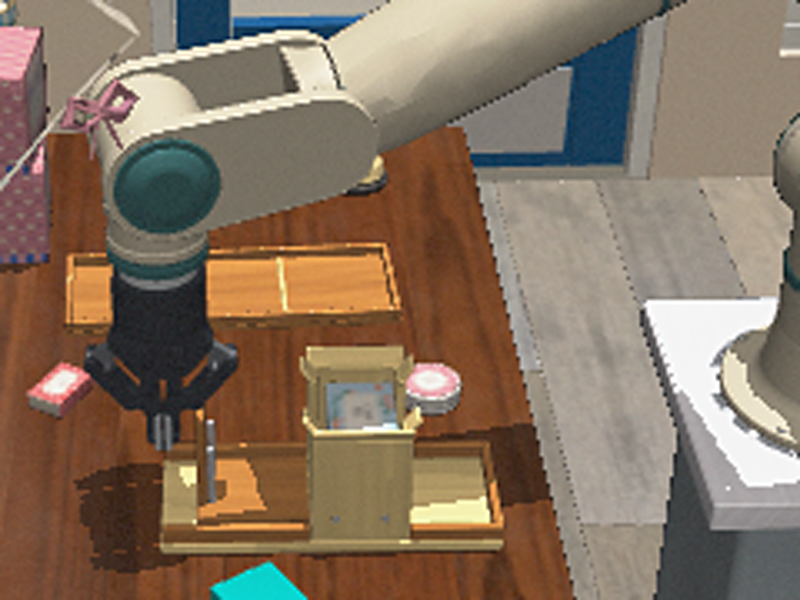

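The view shows an empty tray, the far box on top in the chute, and the gripper behind the paddle. With the fingers shut, the knuckles spread along x, and the 18 N upward force acting about 30 mm towards the paddle means one is resting on the paddle's top. I rise and turn the tool a quarter turn so the knuckles spread sideways.

```bash
python3 -m creep '[{"fingers":-1,"x":0,"y":0.2,"z":-0.5,"wx":0,"wy":0,"wz":0},{"fingers":-1,"x":0,"y":0.2,"z":-1,"wx":0,"wy":0,"wz":0},{"fingers":-1,"x":0,"y":0,"z":-1,"wx":0,"wy":0,"wz":0},{"fingers":-1,"x":0,"y":0,"z":-0.5,"wx":0,"wy":0,"wz":0},{"fingers":-1,"x":0,"y":0,"z":0,"wx":0,"wy":0,"wz":-1},{"fingers":-1,"x":0,"y":0,"z":0,"wx":0,"wy":0,"wz":-1},{"fingers":-1,"x":0,"y":0,"z":0,"wx":0,"wy":0,"wz":-1},{"fingers":-1,"x":0,"y":0,"z":0,"wx":0,"wy":0,"wz":-1},{"fingers":-1,"x":0,"y":0,"z":0,"wx":0,"wy":0,"wz":-1},{"fingers":-1,"x":0,"y":0,"z":0,"wx":0,"wy":0,"wz":-1},{"fingers":-1,"x":0,"y":0,"z":0,"wx":0,"wy":0,"wz":-1},{"fingers":-1,"x":0,"y":0,"z":0,"wx":0,"wy":0,"wz":-1},{"fingers":-1,"x":0,"y":0,"z":0,"wx":0,"wy":0,"wz":-1},{"fingers":-1,"x":0,"y":0,"z":0,"wx":0,"wy":0,"wz":-1},{"fingers":-1,"x":0,"y":0,"z":0,"wx":0,"wy":0,"wz":-1},{"fingers":-1,"x":0,"y":0,"z":0,"wx":0,"wy":0,"wz":-0.25},{"fingers":-1,"x":0,"y":0,"z":0,"wx":0,"wy":0,"wz":0}]'
python3 - <<'E'
from h import *
p,a,R=pose();print(p,a,R.round(4).tolist(),state()['contact_force'])
print('tool d',R.T@(np.array((618,151,72))-p)/25)
im,c=shot('pics/w15.png')
E
```

```text
time: 29.15
position: [621.7, 150.5, 139.0]
eef_rot: [-0.001, 0.004, 1.0, -0.0]
contact_force: [-0.8, -0.7, 1.0]
width: -0.0
grasp_force: 0.0
[621.67591344 150.49384862 139.04766971] 179.52739123858282 [[-1.0, 0.0082, -0.0018], [0.0082, 1.0, -0.0004], [0.0018, -0.0004, -1.0]] [-0.84953252 -0.72452092  1.02988001]
tool d [0.14240175 0.02015574 2.68215756]
```

```bash
python3 -m creep '[{"fingers":-1,"x":0,"y":0.02,"z":0.6,"wx":0,"wy":0,"wz":0},{"fingers":-1,"x":0,"y":0,"z":0.7,"wx":0,"wy":0,"wz":0},{"fingers":-1,"x":0,"y":0,"z":0.7,"wx":0,"wy":0,"wz":0},{"fingers":-1,"x":0,"y":0,"z":0.5,"wx":0,"wy":0,"wz":0},{"fingers":-1,"x":0,"y":0,"z":0.2,"wx":0,"wy":0,"wz":0},{"fingers":-1,"x":0,"y":0,"z":0,"wx":0,"wy":0,"wz":0}]'
```

```text
time: 29.8
position: [621.9, 150.9, 71.6]
eef_rot: [-0.001, 0.004, 1.0, -0.0]
contact_force: [0.2, 0.0, 0.1]
width: -0.4
grasp_force: 0.0
```

```bash
python3 -m creep '[{"fingers":-1,"x":0.4,"y":0,"z":0,"wx":0,"wy":0,"wz":0},{"fingers":-1,"x":0.3,"y":0,"z":0,"wx":0,"wy":0,"wz":0},{"fingers":-1,"x":0.2,"y":0,"z":0,"wx":0,"wy":0,"wz":0},{"fingers":-1,"x":0.2,"y":0,"z":0,"wx":0,"wy":0,"wz":0},{"fingers":-1,"x":0.2,"y":0,"z":0,"wx":0,"wy":0,"wz":0},{"fingers":-1,"x":0.2,"y":0,"z":0,"wx":0,"wy":0,"wz":0}]'; python3 -m creep '[{"fingers":-1,"x":0.2,"y":0,"z":0,"wx":0,"wy":0,"wz":0},{"fingers":-1,"x":0.2,"y":0,"z":0,"wx":0,"wy":0,"wz":0},{"fingers":-1,"x":0.2,"y":0,"z":0,"wx":0,"wy":0,"wz":0},{"fingers":-1,"x":0.2,"y":0,"z":0,"wx":0,"wy":0,"wz":0},{"fingers":-1,"x":0.2,"y":0,"z":0,"wx":0,"wy":0,"wz":0}]';python3 -m creep '[{"fingers":-1,"x":0.2,"y":0,"z":0,"wx":0,"wy":0,"wz":0},{"fingers":-1,"x":0.2,"y":0,"z":0,"wx":0,"wy":0,"wz":0},{"fingers":-1,"x":0.2,"y":0,"z":0,"wx":0,"wy":0,"wz":0},{"fingers":-1,"x":0.2,"y":0,"z":0,"wx":0,"wy":0,"wz":0},{"fingers":-1,"x":0.2,"y":0,"z":0,"wx":0,"wy":0,"wz":0}]'
```

```text
time: 30.4
position: [586.1, 151.4, 73.7]
eef_rot: [0.002, 0.004, 1.0, 0.0]
contact_force: [8.7, 0.3, -1.9]
width: 0.2
grasp_force: 0.0
time: 30.9
position: [561.8, 151.7, 73.8]
eef_rot: [0.003, 0.004, 1.0, 0.001]
contact_force: [11.7, 0.6, -3.5]
width: 0.2
grasp_force: 0.0
time: 31.4
position: [537.0, 151.7, 74.0]
eef_rot: [0.003, 0.005, 1.0, 0.0]
contact_force: [11.1, 0.3, -2.7]
width: 0.2
grasp_force: 0.0
```

```bash
python3 -m creep '[{"fingers":-1,"x":0.2,"y":0,"z":0,"wx":0,"wy":0,"wz":0},{"fingers":-1,"x":0.2,"y":0,"z":0,"wx":0,"wy":0,"wz":0},{"fingers":-1,"x":0.16,"y":0,"z":0,"wx":0,"wy":0,"wz":0}]'; python3 -m creep '[{"fingers":-1,"x":0.08,"y":0,"z":0,"wx":0,"wy":0,"wz":0},{"fingers":-1,"x":0.08,"y":0,"z":0,"wx":0,"wy":0,"wz":0}]'
```

```text
time: 31.7
position: [523.1, 151.8, 74.3]
eef_rot: [0.004, 0.005, 1.0, 0.0]
contact_force: [12.1, 0.9, -2.0]
width: 0.2
grasp_force: 0.0
time: 31.9
position: [519.6, 151.8, 74.4]
eef_rot: [0.004, 0.005, 1.0, 0.0]
contact_force: [20.0, 0.6, -7.2]
width: 0.1
grasp_force: 0.0
```

```bash
python3 -m creep '[{"fingers":-1,"x":0.06,"y":0,"z":0,"wx":0,"wy":0,"wz":0}]'; python3 -m creep '[{"fingers":-1,"x":0.06,"y":0,"z":0,"wx":0,"wy":0,"wz":0},{"fingers":-1,"x":0,"y":0,"z":0,"wx":0,"wy":0,"wz":0}]'
```

```text
time: 32.0
position: [519.6, 151.8, 74.6]
eef_rot: [0.006, 0.005, 1.0, 0.001]
contact_force: [27.2, 0.7, -8.4]
width: 0.0
grasp_force: 0.0
time: 32.2
position: [519.4, 151.6, 75.4]
eef_rot: [0.008, 0.005, 1.0, 0.0]
contact_force: [24.0, -1.4, -4.2]
width: -0.0
grasp_force: 0.0
```

It's at the hard stop: force rises with no travel. Backing off at an easy pace so the pusher follows back, then up and clear.

```bash
python3 -m creep '[{"fingers":-1,"x":-0.2,"y":0,"z":0,"wx":0,"wy":0,"wz":0},{"fingers":-1,"x":-0.3,"y":0,"z":0,"wx":0,"wy":0,"wz":0},{"fingers":-1,"x":-0.3,"y":0,"z":0,"wx":0,"wy":0,"wz":0},{"fingers":-1,"x":-0.3,"y":0,"z":0,"wx":0,"wy":0,"wz":0},{"fingers":-1,"x":-0.3,"y":0,"z":0,"wx":0,"wy":0,"wz":0},{"fingers":-1,"x":-0.3,"y":0,"z":0,"wx":0,"wy":0,"wz":0},{"fingers":-1,"x":-0.3,"y":0,"z":0,"wx":0,"wy":0,"wz":0},{"fingers":-1,"x":-0.3,"y":0,"z":0,"wx":0,"wy":0,"wz":0},{"fingers":-1,"x":-0.3,"y":0,"z":0,"wx":0,"wy":0,"wz":0},{"fingers":-1,"x":-0.3,"y":0,"z":0,"wx":0,"wy":0,"wz":0},{"fingers":-1,"x":-0.3,"y":0,"z":0,"wx":0,"wy":0,"wz":0},{"fingers":-1,"x":-0.3,"y":0,"z":0,"wx":0,"wy":0,"wz":0},{"fingers":-1,"x":-0.4,"y":0,"z":0,"wx":0,"wy":0,"wz":0},{"fingers":-1,"x":-0.4,"y":0,"z":0,"wx":0,"wy":0,"wz":0},{"fingers":-1,"x":0,"y":0,"z":0,"wx":0,"wy":0,"wz":0}]' && python3 -m creep '[{"fingers":-1,"x":0,"y":0,"z":-0.6,"wx":0,"wy":0,"wz":0},{"fingers":-1,"x":0,"y":0,"z":-1,"wx":0,"wy":0,"wz":0},{"fingers":-1,"x":0,"y":0,"z":-1,"wx":0,"wy":0,"wz":0},{"fingers":-1,"x":0,"y":0,"z":-1,"wx":0,"wy":0,"wz":0},{"fingers":-1,"x":0,"y":-1,"z":-1,"wx":0,"wy":0,"wz":0},{"fingers":-1,"x":0,"y":-1,"z":0,"wx":0,"wy":0,"wz":0},{"fingers":-1,"x":0,"y":-1,"z":0,"wx":0,"wy":0,"wz":0},{"fingers":-1,"x":0,"y":-1,"z":0,"wx":0,"wy":0,"wz":0},{"fingers":-1,"x":0,"y":-1,"z":0,"wx":0,"wy":0,"wz":0},{"fingers":-1,"x":0,"y":-1,"z":0,"wx":0,"wy":0,"wz":0},{"fingers":-1,"x":0,"y":-1,"z":0,"wx":0,"wy":0,"wz":0},{"fingers":-1,"x":0,"y":-1,"z":0,"wx":0,"wy":0,"wz":0},{"fingers":-1,"x":0,"y":0,"z":0,"wx":0,"wy":0,"wz":0},{"fingers":-1,"x":0,"y":0,"z":0,"wx":0,"wy":0,"wz":0}]'
python3 - <<'E'
from h import *
c=get_calibration('top');im=grab_frame('top')[:,:,::-1].copy();cv2.imwrite('pics/t16.png',im);s=grab_frame('side')[:,:,::-1];cv2.imwrite('pics/s16.png',s)
h=cv2.cvtColor(im,cv2.COLOR_BGR2HSV)
m=((h[...,1]<60)&(h[...,2]>100)).astype(np.uint8)
for z,b in ((42,(225,290,300,345)),(72,(225,255,295,310))):
    k=np.zeros_like(m);x0,y0,x1,y1=b;k[y0:y1,x0:x1]=1
    for C in cv2.findContours(cv2.morphologyEx(m*k,cv2.MORPH_CLOSE,np.ones((5,5))),0,1)[0]:
        if cv2.contourArea(C)>40: print(z,cv2.boundingRect(C),ray(c,C[:,0],z).min(0).round(),ray(c,C[:,0],z).max(0).round())
# change image vs start
d=(cv2.absdiff(im,cv2.imread('pics/top0.png')).max(2)>50).astype(np.uint8);d=cv2.morphologyEx(d,cv2.MORPH_OPEN,np.ones((3,3)))
for C in cv2.findContours(d,0,1)[0]:
    if cv2.contourArea(C)>20:print('diff',cv2.boundingRect(C))
# ascii of HSV along dispenser centre column
for v in range(222,350,4): print(v,[tuple(h[v,u]) for u in (252,262,272)]) if 0 else None
E
```

```text
time: 33.7
position: [621.9, 150.9, 72.7]
eef_rot: [0.0, 0.004, 1.0, -0.0]
contact_force: [-0.1, 0.5, -0.3]
width: -0.1
grasp_force: 0.0
time: 35.1
position: [619.5, -48.9, 188.9]
eef_rot: [0.001, 0.005, 1.0, 0.0]
contact_force: [-0.7, 0.5, 0.4]
width: 0.0
grasp_force: 0.0
42 (293, 311, 7, 34) [331.  50.  42.] [411.  65.  42.]
42 (236, 290, 40, 47) [348. 111.  42.] [462. 208.  42.]
72 (237, 278, 39, 32) [415. 110.  72.] [490. 201.  72.]
diff (346, 461, 10, 19)
diff (550, 439, 90, 41)
diff (220, 416, 53, 64)
diff (377, 283, 35, 26)
diff (238, 279, 5, 23)
diff (383, 242, 28, 24)
diff (377, 225, 11, 10)
diff (326, 215, 29, 10)
diff (340, 212, 15, 6)
diff (265, 152, 145, 328)
```

```bash
python3 -m creep '[{"fingers":-1,"x":0.4,"y":1,"z":-0.6,"wx":0,"wy":0,"wz":0},{"fingers":-1,"x":0.4,"y":1,"z":-0.6,"wx":0,"wy":0,"wz":0},{"fingers":-1,"x":0.4,"y":1,"z":-0.6,"wx":0,"wy":0,"wz":0},{"fingers":-1,"x":0.4,"y":1,"z":-0.6,"wx":0,"wy":0,"wz":0},{"fingers":-1,"x":0.4,"y":1,"z":-0.6,"wx":0,"wy":0,"wz":0},{"fingers":-1,"x":0.4,"y":1,"z":-0.6,"wx":0,"wy":0,"wz":0},{"fingers":-1,"x":0.4,"y":1,"z":-0.6,"wx":0,"wy":0,"wz":0},{"fingers":-1,"x":0.4,"y":1,"z":-0.6,"wx":0,"wy":0,"wz":0},{"fingers":-1,"x":0,"y":0,"z":0,"wx":0,"wy":0,"wz":0},{"fingers":-1,"x":0,"y":0,"z":0,"wx":0,"wy":0,"wz":0}]'
python3 - <<'E'
from h import *
im,c=shot('pics/w17.png');h=cv2.cvtColor(im,cv2.COLOR_BGR2HSV)
print(pose()[:2])
m=((h[...,1]<60)&(h[...,2]>110)).astype(np.uint8);m=cv2.morphologyEx(m,cv2.MORPH_CLOSE,np.ones((5,5)))
q=proj(c,[[376,152,42],[452,152,102],[452,152,72],[585,152,114],[342,152,12]]);print(q.round().tolist())
for C in cv2.findContours(m,0,1)[0]:
    if cv2.contourArea(C)>400:
        print(cv2.boundingRect(C),cv2.contourArea(C))
        for z in (42,72,102):
            r=cv2.minAreaRect(ray(c,C[:,0],z)[:,:2].astype(np.float32));print('  z',z,np.round(np.r_[r[0],r[1],r[2]],1))
# coarse class map along dispenser (B pale, W wood yellow, O orange wood, D dark)
def cl(p):
    H,S,V=map(int,p); return 'D' if V<70 else 'B' if S<60 else 'O' if H<17 else 'Y' if H<40 else 'x'
for v in range(0,300,8): print(v,''.join(cl(h[v,u]) for u in range(220,430,5)))
E
```

```text
time: 36.2
position: [541.1, 152.7, 308.1]
eef_rot: [0.0, 0.003, 1.0, -0.0]
contact_force: [-0.9, 0.2, 0.5]
width: -0.1
grasp_force: 0.0
(array([541.17657278, 151.96197617, 307.29263092]), np.float64(179.56474007425405))
[[320.0, 48.0], [320.0, 120.0], [320.0, 121.0], [321.0, 254.0], [319.0, 20.0]]
(0, 332, 38, 34) 436.0
  z 42 [ 741.  -276.6   33.3   83.2   35.6]
  z 72 [ 720.7 -245.1   30.9   77.1   35.6]
  z 102 [ 700.5 -213.6   28.4   71.    35.6]
(184, 298, 43, 33) 621.5
  z 42 [697.2  -4.9  52.5  30.6  59.7]
  z 72 [680.2   6.6  48.7  28.3  59.7]
  z 102 [663.2  18.2  44.8  26.1  59.7]
(325, 285, 14, 51) 441.5
  z 42 [691.3 166.6  17.6  75.2  88.7]
  z 72 [674.8 165.5  16.3  69.7  88.7]
  z 102 [658.2 164.5  15.   64.2  88.7]
(304, 285, 13, 51) 438.0
  z 42 [691.1 137.   16.3  75.   89.5]
  z 72 [674.5 138.2  15.1  69.5  89.5]
  z 102 [658.  139.3  13.9  64.   89.5]
(593, 237, 47, 104) 3073.5
  z 42 [669.  541.9 161.2  59.4  15. ]
  z 72 [654.1 513.4 149.3  55.   15. ]
  z 102 [639.2 484.8 137.5  50.7  15. ]
(281, 98, 83, 61) 4609.5
  z 42 [458.8 153.7  93.   65.2  89.7]
  z 72
[... 1572 characters left out ...]
OOOOOOOOOOOOYYOOOYOYOYOOOYOYYOOOOOOOxxxxxx
192 OOOOOOOOOOOOOYOOOOOOOOOOOOOYYOOOOOOOBxxxxx
200 OOOOOOOOOOOOOYOOOOOOOOOOOOOBOOOOOOOOOxxxxx
208 OOOOOOOOOOOOOYOOOOOOOOOOOOOYOOOOOOOOOOxxxx
216 OOOOOOOOOOOOOYOOOOOOOOOOOOOYOOOOOOOOOOOxxx
224 OOOOOOOOOOOOOYOOOBOOOOOBOOOYOOOOOOOOOOOOYB
232 OOOOOOOOOOOOOYYYYBOOOOOBYYYYOOOOOOOOOOOOOO
240 OOOOOOOOOOOOOYYYOOOOOOOOOYYYOOOOOOOOOOOOOO
248 OOOOOOOOOOOOOYYYOOOOOOOOOYYYOOOOOOOOOOOOOO
256 OOOOOOOOOOOOOOOOOOOOOOOOOOOOOOOOOOOOOOOOOO
264 OOOOOOOOOOOOOOOOOOOOOOOOOOOOOOOOOOOOOOOOOO
272 OOOOOOOOOOOOOOOOOOOOOOOOOOOOOOOOOOOOOOOOOO
280 OOOOOOOOOOOOOOOOOOOOOOOOOOOOOOOOOOOOOOOOOO
288 OOOOOOOOOOOOOOOOOOBBDBBBOOOOOOOOOOOOOOOOOO
296 OOOOOOOOOOOOOOOODBBBDBBBDDOOOOOOOOOOOOOOOO
```

The numbers agree. The upper box's top fits z = 72, so two boxes are down in the chute. The first box is on the landing, the pusher plate and paddle are back at rest, and the other things are unmoved.

```bash
python3 -c "
from workcell import *
print(close_job())"
```

```text
the job is handed in; nothing more can be done
None
```

The job is handed in at about 36 s: the three soap boxes went into the chute in order, and one full paddle push put the first on the landing and let the other two come down. While moving in behind the paddle, the gripper briefly pressed on its top with about 19 N; the final check was by image measurements, as my 10 picture views were used up.

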